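# Shut and clamp the loaded collet-chuck tray

## Robot

A 6-joint arm with a two-finger parallel gripper is mounted at the origin on the work surface. World frame = base frame: x ahead of the robot, y to its left, z up, the work surface at z = 0. Lengths are in m, angles in rad, forces in N, time in s.
With the tool pointing down it reaches from about 0.35 to 0.775 m from the base axis. Payload 7.3 kg.
Tool frame: the origin (TCP) lies on the centre line of the jaws, within the pads' length; the fingertips stand 19 mm ahead of it and the grasp point (between the pads) is the TCP; x points along the fingers, y is the direction in which the jaws open and shut, and the axes are right-handed (so a half turn about x gives the same grasp; the last joint's range is limited). The gripper opens to 92 mm and grips with 3 to 60 N. Pads are 19 mm wide; open, the fingers measure 130 mm over their backs; the gripper's body (75 mm by 190 mm) begins 47 mm behind the grasp point.
Start: joints at [1.097, 0.342, 1.524, -0, 1.275, -0.146], TCP at [0.169, 0.497, 0.213] pointing down, gripper open.
Joint ranges: [-2.53, 2.53], [-0.77, 2.02], [0.04, 2.7], [-1, 4.14], [0.28, 2.66], [-3.11, 3.11]. Speed limits (rad/s): [2.57, 2.57, 3.14, 3.14, 3.14, 3.14].

## Interface

Orientations are given as a unit quaternion [w, x, y, z].
In Python, from bench import status, viewer, ticket gives the robot as it stands.
- The arm moves only by the tool servo_tool, never from a script. Its argument "increments" is a list of rows, each a list of 5 numbers: the gripper command: -1 is shut, 1 is fully open, values between are in proportion, then the shift along the world's x, y, z in cm, then the turn about the world's z in rad. In form: [[fingers, dx, dy, dz, yaw], ...]. A call has 1 to 8 rows; each row is the pose to reach, as a shift and turn from the pose commanded when the call began; what a row does not reach only later rows make up. A row lasts 1/8 s, in which the tool goes at most 62.5 mm and 10.7 degrees, less where a joint would pass 70% of its speed; a pose out of reach is approached as far as the arm can. A call with a gripper value outside its range is refused whole. The fingers move at their own pace and stop on an object; "newtons" is the grip in N (left out, the last holds). Time passes only in rows, so rows that repeat a pose let the fingers close. It gives the time, the measured TCP pose, the force and the opening at its end, in the units of the state.
- status.read_state(): the state, without advancing time (a new reading comes with each control period).
- viewer.get_image(name): name is "side" or "top"; returns a dict with "img" (420x560x3 uint8, red, green, blue), "intrinsics" (3x3 intrinsics, pixels), "rvec" (rotation vector, rad) and "tvec" (3), from world to camera coordinates, as OpenCV has them. Camera axes: x right, y down, z forward; pixel columns grow to the right and rows downward; lengths in m; the calibration is good to about 2 mm. A picture is of the moment at which its call begins. There is no depth.
- ticket.close_job(): hands the job in, once; it reports no verdict.
The state is a dict: "time": time; "qpos": joint angles; "joint_velocities": joint speeds; "joint_torque": joint torques, N m; "position": TCP position; "ee_rot": TCP orientation; "ft_force": force on the tool from outside, world axes, zero at the start; "wrist_torque": the same for the moment, N m; "width": opening from 0.0 (shut) to 1.0 (fully open).
Only numpy, scipy, OpenCV 4.12 (cv2) and the standard library are available. Lean on these libraries where they do the work, as an engineer would, in place of code of your own. Each camera call takes 0.05 s, during which the arm holds its last target. There are 200 camera calls.

## Task

The collet chuck is already lying in the orange tray; now close up the clamping fixture. Press the red pawl lever and keep it down until the ratchet ram with the black knob has sprung right up, then slide the loaded tray fully home against the red stop, then push the knob down click by click until the foot bears firmly on the chuck's flange and stays clamped when you let go. Do not crush the chuck or let it leave its saddles, and leave the spare holder, the spanner and the oil bottle alone.

Things in the scene. Friction and masses are not known exactly. Their poses are not given: they have to be found in the camera images.
- fixture: Grey clamping fixture, fixed to the bench but placed and turned differently each time. Origin on the bench top (z=0) straight below the ram. In its frame (mm): base plate x -70..130, y -120..240, 12 high; guide channel along y between rails (inner faces x=+-43.5, tops z=24). Tray stands in the channel on the +y side; pawl lever sticks out to -y.
- ram: Vertical ratchet ram in the head. Origin: centre of the top of its black knob (56 dia, 20 thick), z up. Fully up that is 232 above the bench; it can go down to 186 and starts at 190 to 196. A spring (net 3.5 to 5.5 N) drives it up. Pushed down it clicks past a pawl every 6 mm (about 3 N more at each click); let go, it rises up to 6 mm until a ledge meets the pawl.
- lever_pad (a point): Centre of the top of the red press pad (32 x 34, 10 thick) at the end of the pawl lever, 107 to the -y side of the ram's axis, 136 above the bench at rest. Pressing it down 12 to 25 mm (about 1 to 3 N; solid stop near 25 mm) swings the pawl out; the ram rises within 1 s while it is held down. It springs back when let go.
- tray: Orange tray, loose in the channel, 84 (x) x 170 (y), origin at the centre of its underside (12 above the bench), axes as the fixture's. Push wall across its outer (+y) end: outer face at y=+85, 7 thick, top 56 above the underside. It slides along the fixture's y, starts 80 to 110 mm out, takes about 3 to 13 N. About 0.5 kg.
- holder: Steel collet chuck lying in the tray's two V saddles, axis along the tray's y. Origin on its axis in the middle of its flange (56 dia, 18 wide); shank 32 dia from local y=-75 to -9, nut 44 dia from 9 to 53. Its axis is 38 above the tray's underside (50 above the bench), so the flange's top is 78 above the bench. About 0.75 kg.
- spare: Bystander: spare tool holder standing upright, 66 dia, 133 high, origin under its base. On the -y side of the fixture.
- spanner: Bystander: open spanner 170 long lying flat on the bench, on the robot's side of the fixture, origin at its middle underneath.
- oil: Bystander: blue oil bottle with red cap, 56 dia, 130 high, origin under its base, beyond the fixture.
- frame_head (a point): Top centre of the dark C-frame's overhanging head, 165 above the bench, on the ram's axis. The head spans x -30..65, y -30..35, z 120..165 in the fixture's frame; its column x 65..125, y +-35 rises from the base to z=165.
- stop (a point): Middle of the face of the red end stop, at the -y end of the channel: y=-85, z=23 in the fixture's frame. The tray is fully home when its inner end meets this face; its origin is then at y=0 in the fixture's frame.
- ram_end (a point): Lower end of the ram's square bar (in the head when up). From it hangs a screwed-out foot with a sprung rubber pad, 28 dia, that yields 9 mm (3 N at first, about 13 N when solid). The foot's length differs each time: with the ram up, the pad meets the chuck's flange 6 to 30 mm further down. The knob takes 4 to 9 N before contact; pressed to 20 N the foot bears fully and stays clamped.
Not all that is in view belongs to the job. Of the things like the tray, leave any that is yellow; of the rest the larger one is meant.

How it is judged:
By the outcome, as a careful person would: the job done as asked, in the order asked, and still so for the second after the job is handed in, with the robot touching nothing.
It also fails if it takes over 58 s, if anything falls off the work surface, if the arm or the gripper's body presses on something with over 40 N, if the wrist force passes 120 N, or if a joint passes its speed limit or range.

## Working session

There is one attempt and no reset: what is moved stays moved. The work goes in short steps, Python scripts to look and compute and a tool call to move; the robot and the scene stay as the last step left them, time stands still between calls to the robot, and variables do not carry over. Pictures are saved under pics/ and viewed, about 8 in all and at most 12, crops included, and the job is handed in when it is done.

Besides the shell and the picture viewer there is one more tool, called after "Emit:" as name([rows], argument=value, ...), one row to a line, values as JSON. servo_tool: Moves the arm, as the interface text tells. Its arguments: {"type":"object","properties":{"increments":{"type":"array"},"newtons":{"type":"number"}},"required":["increments"]}

```bash
mkdir -p pics
cat > h.py <<'E'
import numpy as np, cv2
from bench import status, viewer, ticket
def grab(n,save=None):
    d=viewer.get_image(n); R=cv2.Rodrigues(np.array(d["rvec"],float))[0]
    d["R"]=R; d["t"]=np.array(d["tvec"],float).ravel(); d["K"]=np.array(d["intrinsics"],float)
    d["C"]=-R.T@d["t"]
    if save: cv2.imwrite("pics/"+save,d["img"][:,:,::-1])
    return d
def onplane(d,u,v,z):
    r=d["R"].T@np.linalg.inv(d["K"])@np.array([u,v,1.]); return d["C"]+r*(z-d["C"][2])/r[2]
def proj(d,P):
    p=d["K"]@(d["R"]@np.array(P,float)+d["t"]); return p[:2]/p[2]
E
python3 - <<'E'
from h import *
for n in("top","side"):
    d=grab(n,n+"0.png"); print(n,d["C"].round(3),d["K"][0,0])
s=status.read_state();print(s["time"],s["position"],s["ee_rot"],s["ft_force"])
E
```

```text
top [0.353 0.078 1.226] 515.2660895308443
side [ 0.38  -0.692  0.913] 446.97845676888693
0.1 [0.16880956 0.49670174 0.21283008] [ 0.69748325  0.11488671  0.69778469 -0.11582181] [0.34508679 0.11308504 0.18616551]
```

View pics/top0.png

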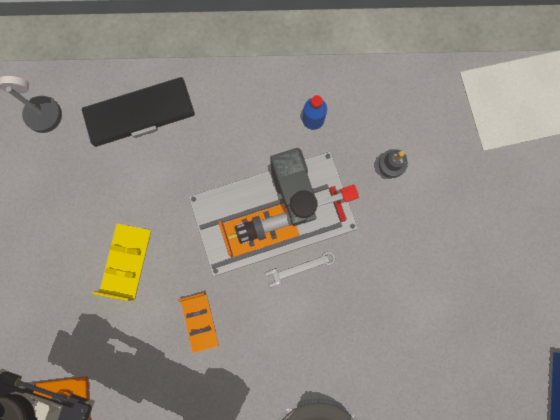

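View pics/side0.png

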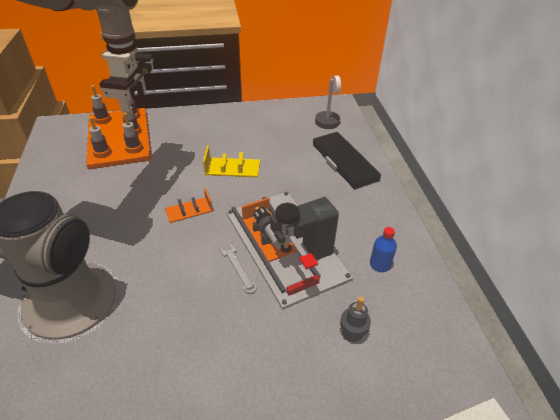

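The top view shows the fixture with its knob at about (303,204), the red pad at (349,194), the stop at (337,204) and the loaded tray at (258,232). A small orange tray and a yellow tray are decoys. The side view shows the knob at (288,213) and the pad at (309,261).

Run:
```python
from h import *
T=grab("top");S=grab("side")
def comps(d,m,name,roi,mn=15):
    x0,y0,x1,y1=roi; mm=np.zeros(m.shape,np.uint8); mm[y0:y1,x0:x1]=m[y0:y1,x0:x1]
    n,l,st,c=cv2.connectedComponentsWithStats(mm)
    for i in range(1,n):
        if st[i,4]>=mn:
            r=cv2.minAreaRect(np.argwhere(l==i)[:,::-1].astype(np.float32)); print(name,st[i].tolist(),c[i].round(1),np.round(r[0],1),np.round(r[1],1),round(r[2],1))
for n,d,roi in(("top",T,(185,140,370,290)),("side",S,(220,180,360,310))):
    h=cv2.cvtColor(d["img"],cv2.COLOR_RGB2HSV);H,s,v=[h[...,i].astype(int) for i in range(3)]
    comps(d,((H<5)|(H>174))&(s>150)&(v>80),n+" red",roi)
    comps(d,(H>=6)&(H<18)&(s>150)&(v>100),n+" orange",roi)
    comps(d,(v<40),n+" dark",roi)
    x0,y0,x1,y1=roi
    cv2.imwrite(f"pics/c_{n}.png",cv2.resize(d["img"][y0:y1,x0:x1,::-1],None,fx=4,fy=4,interpolation=cv2.INTER_CUBIC))
for u,v in((303,204),):print("knob",onplane(T,u,v,.193))
print("pad",onplane(T,349,194,.136))
```

```text
top red [341, 185, 18, 17, 203] [349.2 192.8] [349.1 192.8] [13.6 14.9] 71.6
top red [330, 187, 6, 8, 34] [332.4 190. ] [332.5 190.5] [7. 5.] 90.0
top red [335, 202, 11, 19, 102] [340.  210.9] [340.  210.7] [19.6  5.2] 70.3
top orange [219, 204, 80, 53, 1363] [255.5 232.2] [258.4 228.2] [37.9 72.8] 72.1
side red [300, 253, 18, 16, 180] [308.4 260.5] [308.2 260.3] [14.7 13.3] 56.3
side red [313, 275, 6, 6, 23] [315.7 277.1] [315.8 276.8] [4.9 4.2] 45.0
side red [287, 280, 17, 12, 87] [295.  285.8] [295.5 285.7] [ 5.  18.2] 68.2
side orange [242, 198, 55, 64, 807] [261.9 230.3] [266.5 229.8] [65.1 32.4] 62.0
knob [0.53010679 0.02643696 0.193     ]
pad [ 0.55976357 -0.07589015  0.136     ]
```

View pics/c_top.png

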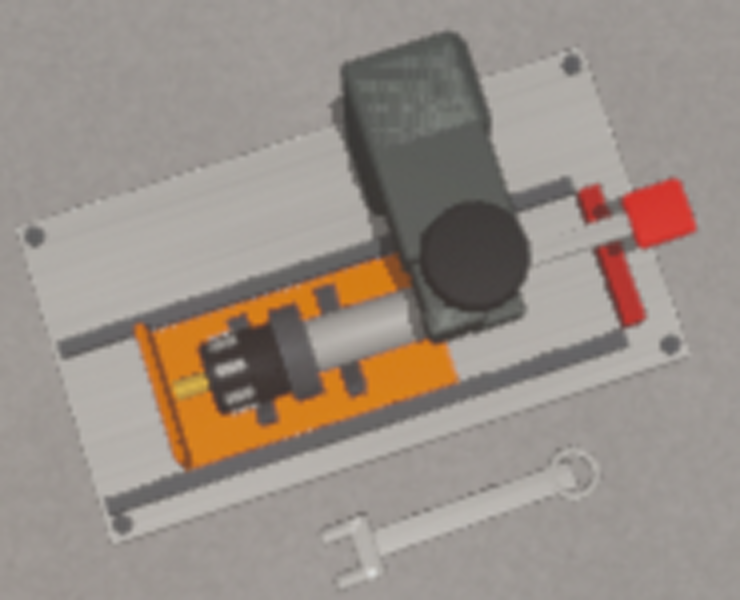

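The crop shows the knob at crop (475,255), and the plate corners at (20,228), (578,46), (690,355) and (112,542). The push wall top runs from (140,325) to (183,465).

```bash
cat >> h.py <<'E'
def fit(F,W):
    F,W=np.array(F,float),np.array(W,float)[:,:2]; fm,wm=F.mean(0),W.mean(0)
    c=(F-fm)[:,0]+1j*(F-fm)[:,1]; w=(W-wm)[:,0]+1j*(W-wm)[:,1]
    a=np.angle((np.conj(c)*w).sum()); R=np.array([[np.cos(a),-np.sin(a)],[np.sin(a),np.cos(a)]])
    o=wm-R@fm; return a,o,np.linalg.norm((R@F.T).T+o-W,axis=1)
E
python3 - <<'E'
from h import *
T=grab("top");S=grab("side")
cr=lambda u,v:(185+(u+.5)/4-.5,140+(v+.5)/4-.5)
px=[cr(*p) for p in((20,228),(578,46),(690,355),(112,542))]
W=[onplane(T,*p,.012) for p in px]
F=[(.13,.24),(.13,-.12),(-.07,-.12),(-.07,.24)]
a,o,r=fit(F,W);print("fit",a,np.degrees(a),o,r.round(4))
R=np.array([[np.cos(a),-np.sin(a)],[np.sin(a),np.cos(a)]])
toF=lambda P:(R.T@(np.array(P)[:2]-o)).round(4)
print("knob",onplane(T,*cr(475,255),.193),toF(onplane(T,*cr(475,255),.193)))
p=onplane(T,349.2,192.8,.136);print("pad",p,toF(p)); p2=onplane(S,308.4,260.5,.134);print("pad side",p2,toF(p2))
for q in((138,325),(183,467)): print("wall outer top",toF(onplane(T,*cr(*q),.068)))
for f,z in(((0,0),.193),((0,-.107),.136)): w=R@np.array(f)+o; print(w.round(4),proj(S,[*w,z]),proj(T,[*w,z]))
c=R@np.array([0,1]);print("y axis",c,"x axis",R[:,0])
from scipy.spatial.transform import Rotation as Ro
q=status.read_state()["ee_rot"];print(Ro.from_quat([q[1],q[2],q[3],q[0]]).as_matrix().round(3))
E
```

```text
fit 0.29784863347389223 17.065469631793 [0.53171424 0.02463828] [0.0037 0.0026 0.0015 0.0022]
knob [0.53138113 0.02563995 0.193     ] [-0.      0.0011]
pad [ 0.56238253 -0.07643019  0.136     ] [-0.0003 -0.1056]
pad side [ 0.56424937 -0.07421999  0.134     ] [ 0.0021 -0.1041]
wall outer top [0.0402 0.1831]
wall outer top [-0.0445  0.1827]
[0.5317 0.0246] [287.04573173 212.69724759] [303.86310445 203.20420025]
[ 0.5631 -0.0777] [308.28566842 261.16972407] [349.75282969 192.4550506 ]
y axis [-0.29346425  0.95597005] x axis [0.95597005 0.29346425]
[[-0.     0.322  0.947]
 [-0.     0.947 -0.322]
 [-1.    -0.001 -0.   ]]
```

Emit:
servo_tool([
  [-1, 0, 0, 5, 0],
  [-1, 4, -5, 8.7, -0.1],
  [-1, 39.4, -57.4, 8.7, -0.944],
  [-1, 39.4, -57.4, 8.7, -0.944],
  [-1, 39.4, -57.4, 8.7, -0.944],
  [-1, 39.4, -57.4, 8.7, -0.944],
  [-1, 39.4, -57.4, 8.7, -0.944],
  [-1, 39.4, -57.4, 8.7, -0.944],
], newtons=30)

```text
time: 1.3
position: [0.4139, 0.1425, 0.2983]
ee_rot: [0.569, 0.421, 0.568, -0.42]
ft_force: [1.5, 0.3, 0.1]
width: 0.182
```

Emit:
servo_tool([
  [-1, 6, -9, 0, 0],
  [-1, 14.5, -21.5, 0, 0],
  [-1, 14.5, -21.5, 0, 0],
  [-1, 14.5, -21.5, 0, 0],
  [-1, 14.5, -21.5, 0, 0],
  [-1, 14.5, -21.5, 0, 0],
])

```text
time: 2.05
position: [0.5579, -0.0708, 0.2975]
ee_rot: [0.568, 0.42, 0.569, -0.42]
ft_force: [-0.0, -0.3, 0.6]
width: 0.007
```

Emit:
servo_tool([
  [-1, 0.5, -0.6, -5, 0],
  [-1, 0.5, -0.6, -10, 0],
  [-1, 0.5, -0.6, -13, 0],
  [-1, 0.5, -0.6, -14, 0],
  [-1, 0.5, -0.6, -14.5, 0],
  [-1, 0.5, -0.6, -15, 0],
  [-1, 0.5, -0.6, -15.5, 0],
  [-1, 0.5, -0.6, -16, 0],
])

```text
time: 3.05
position: [0.5633, -0.0767, 0.1382]
ee_rot: [0.569, 0.42, 0.569, -0.42]
ft_force: [0.7, -0.2, -0.2]
width: 0.002
```

Emit:
servo_tool([
  [-1, 0, 0, 0, 0],
  [-1, 0, 0, 0, 0],
  [-1, 0, 0, 0, 0],
  [-1, 0, 0, 0, 0],
  [-1, 0, 0, 0, 0],
  [-1, 0, 0, 0, 0],
  [-1, 0, 0, 0, 0],
  [-1, 0, 0, 0, 0],
])

```text
time: 4.05
position: [0.5631, -0.0767, 0.1381]
ee_rot: [0.569, 0.42, 0.569, -0.42]
ft_force: [-0.4, -0.5, 0.6]
width: 0.006
```

Run:
```python
from h import *
S=grab("side");T=grab("top")
a=S["img"][150:330,210:370];b=T["img"][130:290,220:380]
cv2.imwrite("pics/p1.png",np.hstack([cv2.resize(x,(400,450 if x is a else 450),interpolation=cv2.INTER_CUBIC) for x in(a,b)])[:,:,::-1])
print(proj(S,[.5315,.025,.193]),proj(S,[.5315,.025,.232]))
```

```text
[286.9259298  212.59777352] [287.43821645 200.17159387]
```

View pics/p1.png

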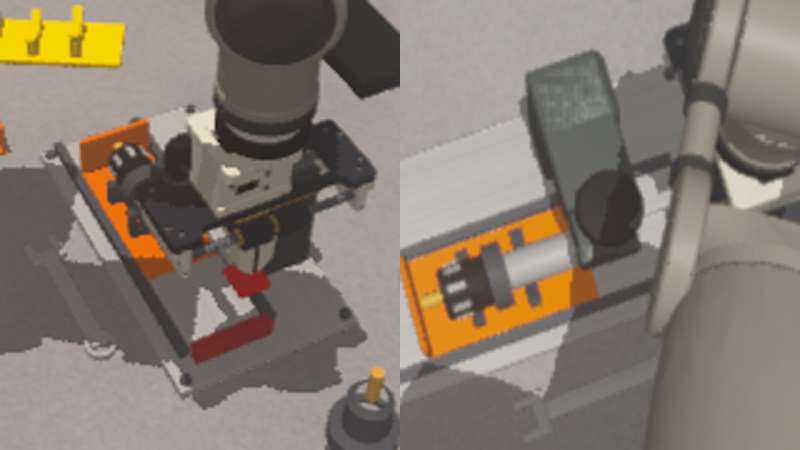

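The knob is still at about top pixel (303,204), so the ram has not visibly risen. The red pad is partly hidden under the fingers, so I'll measure it.

Run:
```python
from h import *
S=grab("side");T=grab("top")
h=cv2.cvtColor(S["img"],cv2.COLOR_RGB2HSV).astype(int)
m=(((h[...,0]<6)|(h[...,0]>172))&(h[...,1]>140)&(h[...,2]>50)).astype(np.uint8);m[:250]=0;m[:,:290]=0;m[280:]=0;m[:,330:]=0
print(cv2.boundingRect(m),m.sum())
def P(fx,fy,z):
    c,s=np.cos(.298),np.sin(.298);return proj(S,[.5315+c*fx-s*fy,.025+s*fx+c*fy,z]).round(1)
for z in(.136,.119,.111):print(z,[P(x,y,z).tolist() for x in(-.016,.016) for y in(-.124,-.09)])
print("tip",proj(S,[.563,-.0767,.119]), "knobtop T",proj(T,[.5315,.025,.193]),proj(T,[.5315,.025,.232]))
cv2.imwrite("pics/p2.png",np.hstack([cv2.resize(S["img"][205:295,260:340],(400,450),interpolation=cv2.INTER_CUBIC),cv2.resize(T["img"][170:240,260:322],(400,450),interpolation=cv2.INTER_CUBIC)])[:,:,::-1])
print(status.read_state()["ft_force"])
```

```text
(300, 256, 19, 24) 173
0.136 [[305.6, 268.9], [298.3, 258.2], [318.2, 264.0], [310.6, 253.4]]
0.119 [[305.2, 273.7], [297.9, 263.0], [317.6, 268.8], [310.2, 258.2]]
0.111 [[304.9, 275.9], [297.7, 265.2], [317.3, 271.0], [309.9, 260.4]]
tip [307.6754924  265.63806489] knobtop T [303.68810484 203.31138999] [304.61086412 199.90800547]
[ 0.27541806 -0.14768     0.34583961]
```

View pics/p2.png

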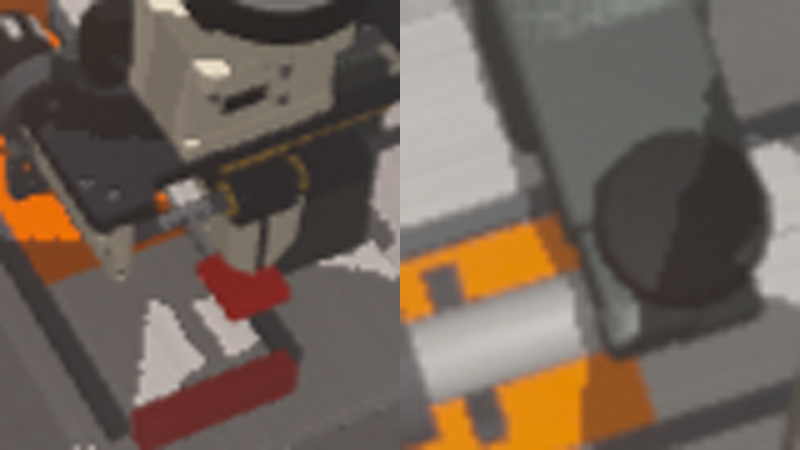

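The fingers sit at the back of the pad at about side pixel (313,259). That is higher than the TCP reading implies, the force is near 0 and the ram is still down. I'll go lower in small steps.

Emit:
servo_tool([
  [-1, 0, 0, -0.25, 0],
  [-1, 0, 0, -0.5, 0],
  [-1, 0, 0, -0.5, 0],
])

```text
time: 4.62
position: [0.5629, -0.0766, 0.1327]
ee_rot: [0.569, 0.42, 0.569, -0.42]
ft_force: [0.2, -0.1, 0.5]
width: 0.006
```

Emit:
servo_tool([
  [-1, 0, 0, -0.25, 0],
  [-1, 0, 0, -0.5, 0],
  [-1, 0, 0, -0.5, 0],
])

```text
time: 5.0
position: [0.5629, -0.0766, 0.1278]
ee_rot: [0.569, 0.42, 0.569, -0.42]
ft_force: [1.7, -0.4, -1.0]
width: 0.004
```

Run:
```python
from h import *
S=grab("side")
h=cv2.cvtColor(S["img"],cv2.COLOR_RGB2HSV).astype(int)
m=(((h[...,0]<6)|(h[...,0]>172))&(h[...,1]>140)&(h[...,2]>50)).astype(np.uint8);m[:250]=0;m[:,:290]=0;m[290:]=0;m[:,330:]=0
print(cv2.boundingRect(m),m.sum())
cv2.imwrite("pics/p3.png",cv2.resize(S["img"][205:295,260:340],(640,600),interpolation=cv2.INTER_CUBIC)[:,:,::-1])
print(status.read_state()["ft_force"])
```

```text
(290, 257, 29, 33) 311
[-0.23039477  0.37594535 -0.38433397]
```

View pics/p3.png

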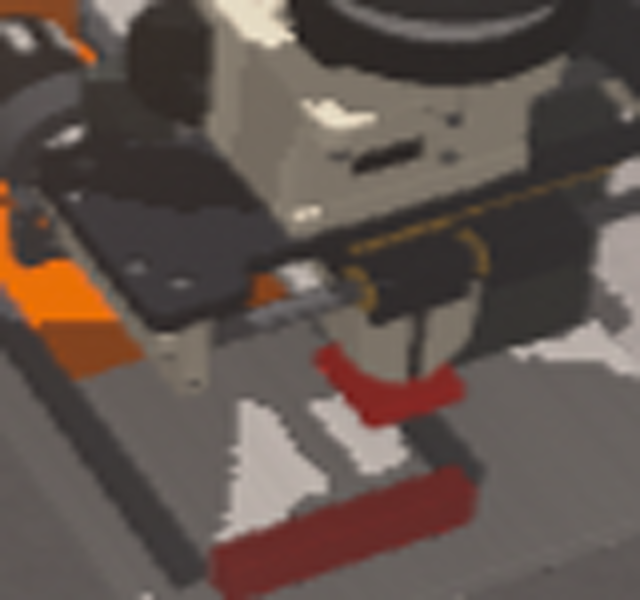

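The pad's corners, at about (299,258), (318,263) and (307,269), are still at rest. The fingertips have only now come down level with its top, so I'll keep descending while watching the pad.

Emit:
servo_tool([
  [-1, 0, 0, -0.2, 0],
  [-1, 0, 0, -0.4, 0],
  [-1, 0, 0, -0.6, 0],
  [-1, 0, 0, -0.6, 0],
])

```text
time: 5.55
position: [0.5631, -0.0767, 0.122]
ee_rot: [0.569, 0.42, 0.569, -0.42]
ft_force: [0.1, 0.4, 0.5]
width: 0.007
```

```bash
cat >> h.py <<'E'
def redpad(img):
    h=cv2.cvtColor(img,cv2.COLOR_RGB2HSV).astype(int)
    m=(((h[...,0]<6)|(h[...,0]>172))&(h[...,1]>140)&(h[...,2]>50)).astype(np.uint8);m[:250]=0;m[:,:290]=0;m[300:]=0;m[:,330:]=0
    n,l,st,c=cv2.connectedComponentsWithStats(m); return [s.tolist() for s in st[1:] if s[4]>12]
E
python3 - <<'E'
from h import *
for f in("side0",):print(f,redpad(cv2.imread("pics/side0.png")[:,:,::-1].copy()))
S=grab("side","side4.png");print(redpad(S["img"]));s=status.read_state();print(s["ft_force"],s["position"])
E
```

```text
side0 [[299, 253, 19, 16, 184], [290, 275, 29, 17, 140]]
[[300, 258, 18, 11, 77], [290, 275, 29, 19, 243]]
[0.41293443 0.11543998 0.3286243 ] [ 0.5631235  -0.07669792  0.12204471]
```

Run:
```python
from h import *
S=grab("side");T=grab("top")
img=cv2.resize(S["img"][180:300,230:370],(700,600),interpolation=cv2.INTER_CUBIC)[:,:,::-1].copy()
s=status.read_state();p=s["position"];c,sn=np.cos(.298),np.sin(.298)
def W(a,b,z):return [p[0]+c*a-sn*b,p[1]+sn*a+c*b,z]
def dot(P,col):
    u=proj(S,P);cv2.circle(img,(int((u[0]-230)*5),int((u[1]-180)*5)),4,col,-1)
dot(p,(0,255,0));dot([p[0],p[1],p[2]-.019],(255,0,255))
for a in(-.095,.095):
    for b in(-.0375,.0375):dot(W(a,b,p[2]+.047),(255,255,0))
def F(a,b,z):return [.5315+c*a-sn*b,.025+sn*a+c*b,z]
for a in(-.016,.016):
    for b in(-.124,-.09):dot(F(a,b,.136),(255,255,255))
dot(F(0,-.085,.023),(0,255,255))
cv2.imwrite("pics/p5.png",img)
```

```text
(no output)
```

View pics/p5.png

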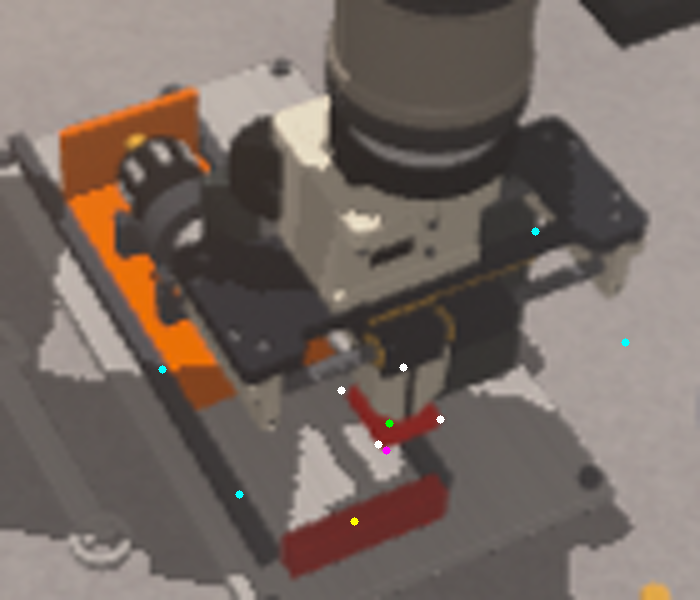

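Emit:
servo_tool([
  [-1, 0, 0, -0.2, 0],
  [-1, 0, 0, -0.4, 0],
  [-1, 0, 0, -0.6, 0],
  [-1, 0, 0, -0.8, 0],
  [-1, 0, 0, -0.8, 0],
])

```text
time: 6.32
position: [0.5631, -0.0766, 0.1139]
ee_rot: [0.569, 0.42, 0.569, -0.42]
ft_force: [0.8, 0.6, 1.2]
width: 0.009
```

Run:
```python
from h import *
f=[]
for i in range(4):
    S=grab("side");f.append(status.read_state()["ft_force"])
print(redpad(S["img"]),np.mean(f,0),status.read_state()["position"])
for P in([.169,.497,.213],[.169,.497,.194]):print(proj(S,P))
cv2.imwrite("pics/p6.png",np.hstack([cv2.resize(S["img"][225:295,265:345],(400,350),interpolation=cv2.INTER_CUBIC)[:,:,::-1],cv2.resize(cv2.imread("pics/side0.png")[40:145,70:190],(400,350),interpolation=cv2.INTER_CUBIC)]))
```

```text
[[300, 260, 18, 12, 83], [290, 275, 29, 19, 242]] [-0.38708342 -0.04234425  1.43723635] [ 0.56309551 -0.0765969   0.11410509]
[135.45943333 108.04948454]
[136.80032531 113.71948243]
```

View pics/p6.png

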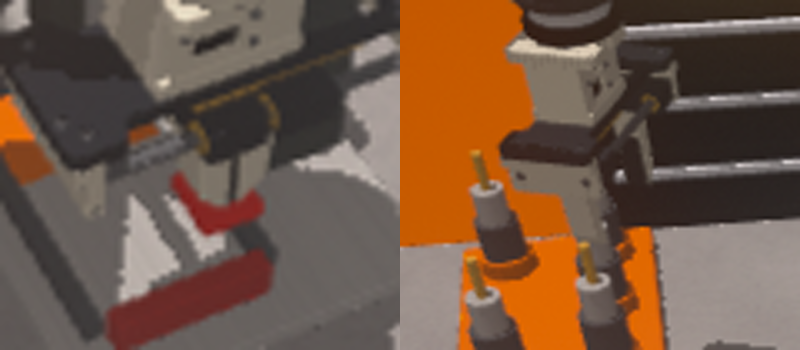

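Now there is contact. The pad has dropped about 3 px and the force is 1.4 N, so I'll press about 9 mm further.

Emit:
servo_tool([
  [-1, 0, 0, -0.3, 0],
  [-1, 0, 0, -0.6, 0],
  [-1, 0, 0, -0.9, 0],
  [-1, 0, 0, -0.9, 0],
  [-1, 0, 0, -0.9, 0],
  [-1, 0, 0, -0.9, 0],
  [-1, 0, 0, -0.9, 0],
  [-1, 0, 0, -0.9, 0],
])

```text
time: 7.52
position: [0.5631, -0.0766, 0.1051]
ee_rot: [0.569, 0.42, 0.569, -0.42]
ft_force: [-1.0, 0.4, 1.2]
width: 0.005
```

```bash
cat >> h.py <<'E'
def knob(T):
    h=cv2.cvtColor(T["img"],cv2.COLOR_RGB2HSV).astype(int)
    m=(h[...,2]<62).astype(np.uint8);w=np.zeros_like(m);w[182:226,284:324]=m[182:226,284:324]
    w=cv2.morphologyEx(w,cv2.MORPH_OPEN,np.ones((9,9)));n,l,st,c=cv2.connectedComponentsWithStats(w)
    return [(s.tolist(),q.round(1).tolist()) for s,q in zip(st[1:],c[1:]) if s[4]>150]
E
python3 - <<'E'
from h import *
f=[]
for i in range(4):
    S=grab("side");f.append(status.read_state()["ft_force"])
T=grab("top");I=cv2.imread("pics/top0.png")[:,:,::-1].copy()
print(redpad(S["img"]),np.mean(f,0),status.read_state()["position"]);print(knob({"img":I}),knob(T))
E
```

```text
[[299, 262, 18, 13, 85], [290, 275, 29, 19, 244]] [-0.3073499   0.9597658   2.01295011] [ 0.56314109 -0.07665537  0.10508109]
[] []
```

Run:
```python
from h import *
T=grab("top");S=grab("side")
I=cv2.imread("pics/top0.png")
f=lambda i:cv2.resize(i[170:240,265:335],(390,390),interpolation=cv2.INTER_CUBIC)
cv2.imwrite("pics/p7.png",np.hstack([f(I),f(T["img"][:,:,::-1])]))
```

```text
(no output)
```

View pics/p7.png

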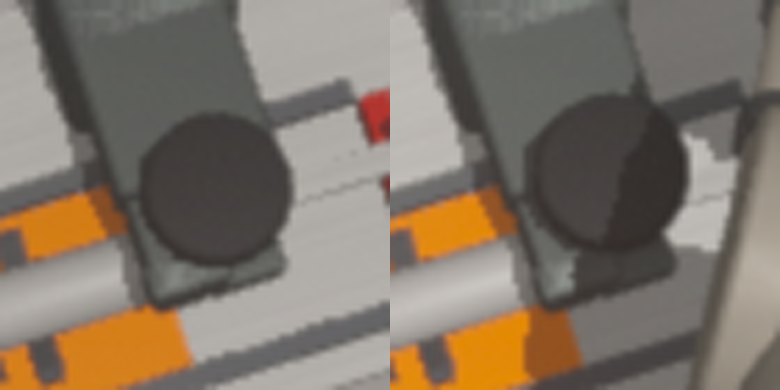

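The knob has moved about 3 px up the image, against 3.4 px predicted for fully up, and it looks larger. The ram is up after more than 1 s held. I'll release the lever and go round to the push wall.

Emit:
servo_tool([
  [-1, 0, 0, 2, 0],
  [-1, 0, 0, 8, 0],
  [-1, 0, 0, 14, 0],
  [-1, 0, 0, 20, 0],
  [-1, -2, 6, 20, 0],
  [-1, -4, 12, 20, 0],
  [-1, -6, 18, 20, 0],
  [-1, -8, 24, 20, 0],
])

```text
time: 8.88
position: [0.4832, 0.162, 0.305]
ee_rot: [0.569, 0.42, 0.569, -0.42]
ft_force: [0.9, 0.7, 1.0]
width: -0.001
```

Emit:
servo_tool([
  [-1, -1.8, 6, 0, 0],
  [-1, -1.8, 7.7, -6, 0],
  [-1, -1.8, 7.7, -12, 0],
  [-1, -1.8, 7.7, -18, 0],
  [-1, -1.8, 7.7, -22, 0],
  [-1, -1.8, 7.7, -25.5, 0],
  [-1, -1.8, 7.7, -25.5, 0],
])

```text
time: 9.75
position: [0.4642, 0.2367, 0.0478]
ee_rot: [0.568, 0.418, 0.57, -0.422]
ft_force: [-0.2, -0.1, 0.1]
width: 0.009
```

Emit:
servo_tool([
  [-1, 0.35, -1.15, 0, 0],
  [-1, 0.7, -2.3, 0, 0],
  [-1, 1.0, -3.3, 0, 0],
  [-1, 1.3, -4.25, 0, 0],
  [-1, 1.6, -5.2, 0, 0],
  [-1, 1.9, -6.2, 0, 0],
  [-1, 2.2, -7.15, 0, 0],
  [-1, 2.5, -8.1, 0, 0],
])

```text
time: 10.75
position: [0.4916, 0.1571, 0.0517]
ee_rot: [0.569, 0.421, 0.569, -0.419]
ft_force: [-3.5, 7.6, 2.4]
width: 0.008
```

Run:
```python
from h import *
T=grab("top");S=grab("side")
cv2.imwrite("pics/p8.png",np.hstack([cv2.resize(T["img"][150:280,190:350],(400,400),interpolation=cv2.INTER_CUBIC),cv2.resize(S["img"][170:310,220:360],(400,400),interpolation=cv2.INTER_CUBIC)])[:,:,::-1])
s=status.read_state();d=s["position"]-np.array([.5315,.025,0]);c,n=np.cos(.298),np.sin(.298);print("fix xy",c*d[0]+n*d[1],-n*d[0]+c*d[1],s["ft_force"])
```

```text
fix xy 0.0006723867319272173 0.1368471185215659 [-0.32801827  3.49163417  2.31539791]
```

View pics/p8.png

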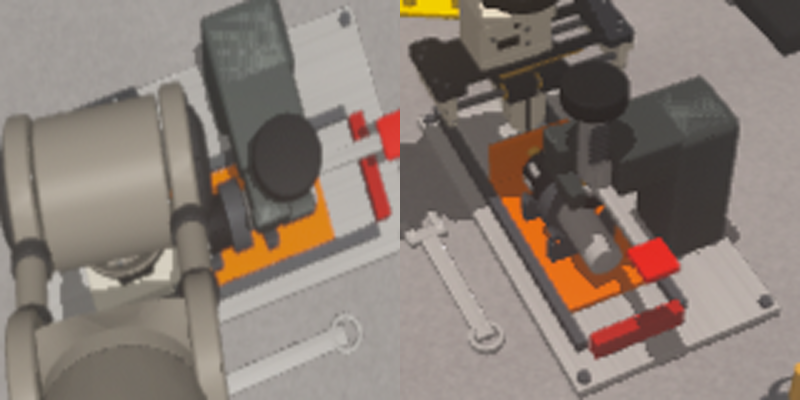

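The ram stands up, with the knob at crop (595,90). The tray is moving in evenly with the chuck seated, and it has about 4 cm left to go.

Emit:
servo_tool([
  [-1, 0.25, -0.8, 0, 0],
  [-1, 0.5, -1.6, 0, 0],
  [-1, 0.7, -2.3, 0, 0],
  [-1, 0.85, -2.8, 0, 0],
  [-1, 0.95, -3.1, 0, 0],
  [-1, 0.95, -3.1, 0, 0],
])

```text
time: 11.6
position: [0.5009, 0.1263, 0.0514]
ee_rot: [0.569, 0.421, 0.569, -0.419]
ft_force: [-3.0, 7.4, 4.9]
width: 0.006
```

Emit:
servo_tool([
  [-1, 0.1, -0.3, 0, 0],
  [-1, 0.15, -0.5, 0, 0],
])

```text
time: 11.85
position: [0.5022, 0.1218, 0.0514]
ee_rot: [0.569, 0.421, 0.569, -0.419]
ft_force: [-3.6, 10.1, 5.4]
width: 0.002
```

Emit:
servo_tool([
  [-1, 0.06, -0.2, 0, 0],
  [-1, 0.12, -0.4, 0, 0],
])

```text
time: 12.1
position: [0.5033, 0.1181, 0.0514]
ee_rot: [0.568, 0.421, 0.569, -0.419]
ft_force: [-3.9, 16.6, 5.1]
width: 0.002
```

Emit:
servo_tool([
  [-1, 0.06, -0.2, 0, 0],
  [-1, 0.09, -0.3, 0, 0],
])

```text
time: 12.35
position: [0.5033, 0.1176, 0.0514]
ee_rot: [0.567, 0.422, 0.57, -0.418]
ft_force: [-6.0, 26.8, 6.9]
width: 0.003
```

Emit:
servo_tool([
  [-1, 0.06, -0.2, 0, 0],
  [-1, 0.06, -0.2, 0, 0],
])

```text
time: 12.6
position: [0.5034, 0.1173, 0.0514]
ee_rot: [0.566, 0.423, 0.571, -0.418]
ft_force: [-6.7, 31.6, 8.0]
width: 0.004
```

Run:
```python
from h import *
S=grab("side");s=status.read_state();print(s["position"],s["ft_force"])
h=cv2.cvtColor(S["img"],cv2.COLOR_RGB2HSV).astype(int)
m=((h[...,0]>=7)&(h[...,0]<18)&(h[...,1]>140)&(h[...,2]>60)).astype(np.uint8);w=np.zeros_like(m);w[180:300,230:330]=m[180:300,230:330]
pts=np.argwhere(w)[:,::-1]; c,n=np.cos(.298),np.sin(.298)
for z in(.016,):
    W=np.array([onplane(S,u,v,z)[:2] for u,v in pts])-[.5315,.025];y=-n*W[:,0]+c*W[:,1];x=c*W[:,0]+n*W[:,1]
    print("inner end y",np.sort(y)[:8].round(4))
cv2.imwrite("pics/p9.png",cv2.resize(S["img"][170:310,220:360],(600,600),interpolation=cv2.INTER_CUBIC)[:,:,::-1])
```

```text
[0.50341375 0.11733879 0.05136486] [-6.43477719 32.63368937  6.82803721]
inner end y [-0.0774 -0.0747 -0.0737 -0.0721 -0.071  -0.0707 -0.0706 -0.0706]
```

View pics/p9.png

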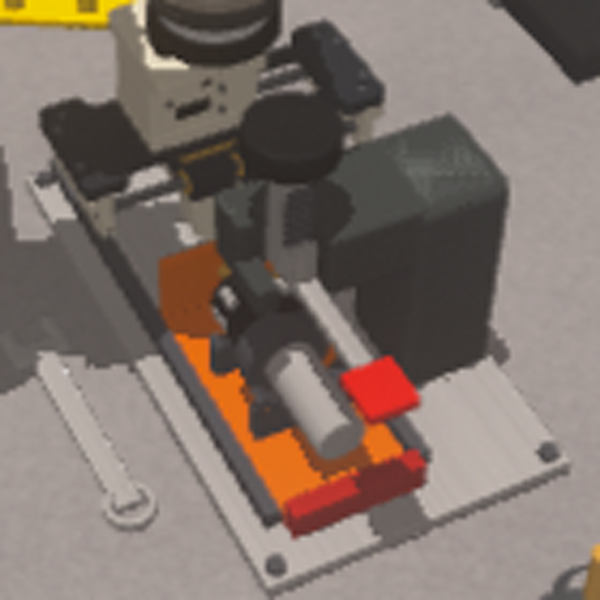

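The tray's inner end is hidden right up against the red stop, at about crop (290,510) to (425,460). The push force went hard, to 33 N without motion, and the chuck is seated under the ram. I'll back off, rise and go above the knob.

Emit:
servo_tool([
  [-1, -0.5, 1.5, 0, 0],
  [-1, -1.2, 4, 0, 0],
  [-1, -1.2, 4, 6, 0],
  [-1, -1.2, 4, 12, 0],
  [-1, -1.2, 4, 18, 0],
  [-1, -1.2, 4, 24, 0],
  [-1, -1.2, 4, 26, 0],
  [-1, -1.2, 4, 26, 0],
])

```text
time: 13.65
position: [0.4935, 0.151, 0.3121]
ee_rot: [0.57, 0.421, 0.567, -0.419]
ft_force: [-0.3, 0.0, 0.4]
width: 0.005
```

Emit:
servo_tool([
  [-1, 1.5, -5, 0, 0],
  [-1, 3, -10, 0, 0],
  [-1, 3.8, -12.7, 0, 0],
  [-1, 3.8, -12.7, 0, 0],
  [-1, 3.8, -12.7, 0, 0],
])

```text
time: 14.28
position: [0.5302, 0.025, 0.3091]
ee_rot: [0.568, 0.42, 0.569, -0.42]
ft_force: [0.2, 0.4, 0.4]
width: 0.001
```

Emit:
servo_tool([
  [-1, 0.1, 0, -3, 0],
  [-1, 0.1, 0, -5, 0],
  [-1, 0.1, 0, -5.9, 0],
  [-1, 0.1, 0, -6.7, 0],
  [-1, 0.1, 0, -7.5, 0],
  [-1, 0.1, 0, -8.3, 0],
  [-1, 0.1, 0, -9, 0],
  [-1, 0.1, 0, -9, 0],
])

```text
time: 15.28
position: [0.5317, 0.0245, 0.2197]
ee_rot: [0.569, 0.42, 0.569, -0.42]
ft_force: [-0.3, 0.5, 0.3]
width: 0.003
```

Emit:
servo_tool([
  [-1, 0, 0, -0.3, 0],
  [-1, 0, 0, -0.5, 0],
  [-1, 0, 0, -0.5, 0],
])

```text
time: 15.65
position: [0.532, 0.0245, 0.2161]
ee_rot: [0.569, 0.42, 0.568, -0.42]
ft_force: [-2.6, -0.7, 6.1]
width: 0.007
```

Emit:
servo_tool([
  [-1, 0, 0, -0.3, 0],
  [-1, 0, 0, -0.5, 0],
  [-1, 0, 0, -0.5, 0],
])

```text
time: 16.02
position: [0.532, 0.0245, 0.2108]
ee_rot: [0.569, 0.42, 0.568, -0.42]
ft_force: [-1.5, 0.4, 6.0]
width: 0.007
```

Emit:
servo_tool([
  [-1, 0, 0, -0.2, 0],
  [-1, 0, 0, -0.4, 0],
  [-1, 0, 0, -0.4, 0],
])

```text
time: 16.4
position: [0.532, 0.0245, 0.2063]
ee_rot: [0.569, 0.42, 0.569, -0.42]
ft_force: [0.7, -0.2, 3.7]
width: 0.002
```

Emit:
servo_tool([
  [-1, 0, 0, -0.2, 0],
  [-1, 0, 0, -0.4, 0],
  [-1, 0, 0, -0.4, 0],
])

```text
time: 16.77
position: [0.5316, 0.0246, 0.2017]
ee_rot: [0.569, 0.42, 0.569, -0.42]
ft_force: [0.7, 0.9, 0.0]
width: 0.003
```

Emit:
servo_tool([
  [-1, 0, 0, -0.2, 0],
  [-1, 0, 0, -0.3, 0],
  [-1, 0, 0, -0.3, 0],
])

```text
time: 17.15
position: [0.5317, 0.0246, 0.1994]
ee_rot: [0.569, 0.42, 0.569, -0.42]
ft_force: [-2.2, -0.3, 6.1]
width: 0.005
```

Emit:
servo_tool([
  [-1, 0, 0, -0.2, 0],
  [-1, 0, 0, -0.3, 0],
  [-1, 0, 0, -0.3, 0],
])

```text
time: 17.52
position: [0.5317, 0.0245, 0.1973]
ee_rot: [0.569, 0.42, 0.569, -0.42]
ft_force: [-3.9, 0.7, 13.3]
width: 0.008
```

Emit:
servo_tool([
  [-1, 0, 0, -0.2, 0],
  [-1, 0, 0, -0.3, 0],
  [-1, 0, 0, -0.3, 0],
])

```text
time: 17.9
position: [0.5317, 0.0245, 0.1944]
ee_rot: [0.569, 0.42, 0.569, -0.42]
ft_force: [-5.5, 0.9, 13.1]
width: 0.004
```

Emit:
servo_tool([
  [-1, 0, 0, -0.2, 0],
  [-1, 0, 0, -0.3, 0],
  [-1, 0, 0, -0.3, 0],
])

```text
time: 18.27
position: [0.5318, 0.0245, 0.1922]
ee_rot: [0.569, 0.42, 0.568, -0.42]
ft_force: [-7.5, 0.2, 17.9]
width: 0.005
```

Contact is made and the force is rising. I'll use 1–2 mm steps to about 20 N.

Emit:
servo_tool([
  [-1, 0, 0, -0.1, 0],
  [-1, 0, 0, -0.15, 0],
  [-1, 0, 0, -0.15, 0],
])

```text
time: 18.65
position: [0.5318, 0.0246, 0.1908]
ee_rot: [0.57, 0.42, 0.568, -0.42]
ft_force: [-6.7, 0.3, 19.1]
width: 0.003
```

Emit:
servo_tool([
  [-1, 0, 0, -0.1, 0],
  [-1, 0, 0, -0.1, 0],
  [-1, 0, 0, -0.1, 0],
])

```text
time: 19.02
position: [0.5318, 0.0246, 0.19]
ee_rot: [0.57, 0.42, 0.568, -0.42]
ft_force: [-7.4, 0.7, 19.5]
width: 0.002
```

Emit:
servo_tool([
  [-1, 0, 0, -0.1, 0],
  [-1, 0, 0, -0.1, 0],
  [-1, 0, 0, -0.1, 0],
])

```text
time: 19.4
position: [0.5318, 0.0245, 0.1899]
ee_rot: [0.57, 0.42, 0.568, -0.419]
ft_force: [-9.4, 0.9, 25.6]
width: 0.006
```

Emit:
servo_tool([
  [-1, 0, 0, -0.1, 0],
  [-1, 0, 0, -0.1, 0],
  [-1, 0, 0, -0.1, 0],
])

```text
time: 19.77
position: [0.5319, 0.0245, 0.1897]
ee_rot: [0.57, 0.42, 0.568, -0.419]
ft_force: [-11.3, 0.1, 31.3]
width: 0.003
```

The foot is solid: the knob stops at TCP z 0.190 and the force rises to 31 N. I'll let go slowly, leave, and look.

Emit:
servo_tool([
  [-1, 0, 0, 0.2, 0],
  [-1, 0, 0, 0.6, 0],
  [-1, 0, 0, 1.2, 0],
  [-1, 0, 0, 4, 0],
  [-1, 0, 0, 10, 0],
  [-1, -3, 6, 12, 0],
  [-1, -6, 12, 12, 0],
  [-1, -8, 18, 12, 0],
])

```text
time: 20.78
position: [0.455, 0.1941, 0.3054]
ee_rot: [0.569, 0.42, 0.569, -0.42]
ft_force: [1.1, 1.0, -0.4]
width: 0.006
```

Emit:
servo_tool([
  [-1, -5, 6, 0, 0],
  [-1, -8, 12, 0, 0],
  [-1, -10, 16, 0, 0],
  [-1, -10, 16, 0, 0],
  [-1, -10, 16, 0, 0],
  [-1, -10, 16, 0, 0],
])

```text
time: 21.52
position: [0.3568, 0.3516, 0.3052]
ee_rot: [0.569, 0.42, 0.568, -0.421]
ft_force: [0.7, 0.6, 0.7]
width: 0.0
```

Run:
```python
from h import *
S=grab("side");T=grab("top")
cv2.imwrite("pics/p10.png",np.hstack([cv2.resize(T["img"][150:290,190:360],(400,330),interpolation=cv2.INTER_CUBIC),cv2.resize(S["img"][180:300,220:365],(400,330),interpolation=cv2.INTER_CUBIC)])[:,:,::-1])
for z in(.190,.204,.21,.232):print(z,proj(T,[.5315,.025,z]).round(1),proj(S,[.5315,.025,z]).round(1))
s=status.read_state();print(s["time"],s["position"],s["ft_force"])
```

```text
0.19 [303.6 203.6] [286.9 213.5]
0.204 [303.9 202.4] [287.1 209.2]
0.21 [304.1 201.9] [287.1 207.3]
0.232 [304.6 199.9] [287.4 200.2]
21.625 [0.35686448 0.35168399 0.30545553] [ 0.37270842 -0.52826772 -0.47139453]
```

View pics/p10.png

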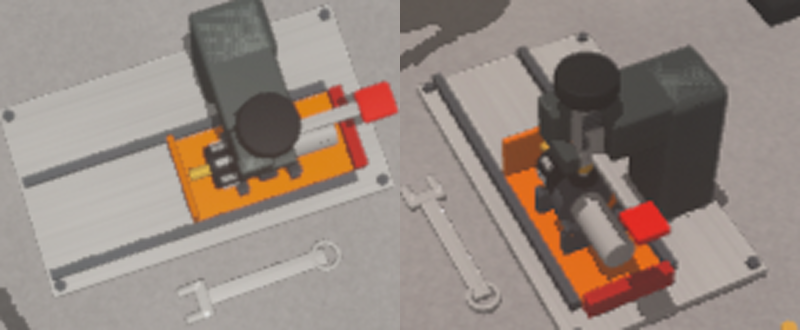

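The knob now sits clearly below its fully-up position, the tray is against the stop, and the chuck lies in its saddles under the foot. One numeric check, then I hand in.

Run:
```python
from h import *
S=grab("side");T=grab("top");c,n=np.cos(.298),np.sin(.298)
for q in((168,137),(195,220)):
    W=onplane(T,190+q[0]*170/400,150+q[1]*140/330,.068)[:2]-[.5315,.025];print("wall y",-n*W[0]+c*W[1])
g=S["img"].max(2)
for f,i in(("start",cv2.imread("pics/side0.png").max(2)),("now",g)):
    col=i[185:235,287].astype(int);r=np.where(col<75)[0][0]+185;print(f,"knob top edge row",r,col[:30].tolist())
for z in(.196,.206,.212,.232):print(z,proj(S,[.5315+-n*.028,.025+c*.028,z])[1].round(1))
ticket.close_job()
```

```text
wall y 0.08257781156509747
wall y 0.08265483531560205
start knob top edge row 203 [158, 157, 157, 156, 153, 154, 148, 108, 108, 94, 167, 177, 176, 176, 176, 178, 179, 124, 69, 58, 59, 59, 59, 58, 58, 58, 58, 58, 59, 58]
now knob top edge row 200 [158, 157, 157, 155, 153, 155, 147, 107, 107, 93, 168, 177, 176, 148, 79, 58, 58, 58, 58, 57, 57, 57, 58, 58, 57, 58, 57, 57, 57, 60]
0.196 204.1
0.206 201.0
0.212 199.1
0.232 192.6
the job is handed in; nothing more can be done
```

The fixture is closed up and the job is handed in. It finished at about 22 s on the robot's clock, and no verdict came back.

**Lever:** I held the pawl lever down about 20 mm for over a second, with about 2 N on it. The images then showed the ram right up. The shut fingertips touched about 33 mm later than the geometry given, so I went by the image and the force instead.

**Tray:** I pushed the tray in until it would go no further at about 33 N. The last picture puts the outer wall at y = 83 mm against 85 nominal, which is within the reading error. The red stop's face sits right at the tray's end.

**Clamp:** I pushed the knob down in small steps. The foot met the flange after about 19 mm. It went solid at about 28 mm, and I pressed on to 31 N, above the 20 N asked for.

**After release:** the knob's top is at about 206–210 mm, so the ram is held by the pawl with the rubber pad still an estimated 3–6 mm compressed. I did not test that hold by touching the knob again.

The chuck looked seated in its saddles. I never touched the spare holder, the spanner or the oil bottle, and the arm ended clear of everything.

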